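# Open the bean bin's flap onto its rests and put the dosing cup in

## Robot

A 7-joint arm with a two-finger parallel gripper is mounted at the origin on a cart in front of the work surface, level with it; the furniture and walls round the work are solid. World frame = base frame: x ahead of the robot, y to its left, z up, the work surface at z = 0. Lengths are in m, angles in degrees, forces in N, time in s.
With the tool pointing down it reaches from about 0.425 to 0.875 m from the base axis. Payload 4.7 kg.
Tool frame: the origin (TCP) lies at the very end of the fingers, on their centre line; the grasp point (between the pads) lies 19 mm behind it; z points along the fingers, y is the direction in which the jaws open and shut (so a half turn about z gives the same grasp; the last joint's range is limited). The gripper opens to 87 mm and grips with 3 to 60 N. Pads are 19 mm wide; open, the fingers measure 117 mm over their backs; the gripper's body (75 mm by 190 mm) begins 51 mm behind the grasp point.
Start: joints at [-75.968, 18.392, -4.016, 83.108, 1.295, 78.541, -3.26], TCP at [0.149, 0.633, 0.223] pointing down, gripper open.
Joint ranges: [-163.93, 163.93], [-17.29, 119.83], [-79.2, 71.16], [3.27, 140.29], [-89.18, 269.18], [5.43, 117.66], [-154.24, 154.24]. Speed limits (degrees/s): [147.25, 147.25, 180, 180, 180, 180, 180].

## Interface

Orientations are given as [roll, pitch, yaw] about the fixed x, y, z axes, in that order (R = Rz(yaw) Ry(pitch) Rx(roll)).
In Python, from cell import * gives the robot as it stands.
- The arm moves only by the tool drive_tool, never from a script. Its argument "moves" is text: rows parted by semicolons, each of 5 numbers parted by spaces: the shift along the tool's x, y, z in m, then the turn about the tool's z in degrees, then the gripper's target within -1 to 1 (fully open at 1, half-way at 0, shut at -1). In form: x y z yaw fingers; .... A call has exactly 8 rows; each row is the pose to reach, as a shift and turn from the pose commanded when the call began, along the tool's axes at that moment; what a row does not reach only later rows make up. A row lasts 1/10 s, in which the tool goes at most 50 mm and 8.59 degrees, less where a joint would pass 70% of its speed; a pose out of reach is approached as far as the arm can. A call with a gripper value outside its range is refused whole. The fingers move at their own pace and stop on an object; "grip_force" is the grip in N (left out, the last holds). Time passes only in rows, so rows that repeat a pose let the fingers close, or fill a call up. It gives the time, the measured TCP pose, the force and the opening at its end, in the units of the state.
- get_obs(): the state, without advancing time (a new reading comes with each control period).
- read_camera(name): name is "scene" or "top"; returns (picture, depth): 480x640x3 uint8, red, green, blue; 480x640 float32, m along the optical axis (not along the pixel's ray), 0 where there is no reading.
- calibration(name): a dict with "intrinsics" (3x3 intrinsics, pixels), "cam_to_world" (4x4, takes a point from camera to world coordinates). Camera axes: x right, y up, looking along -z (the intrinsics and any distortion apply to the point x, -y, -z); pixel columns grow to the right and rows downward; lengths in m; the calibration is good to about 2 mm. A picture is of the moment at which its call begins. calibration takes no time and is no camera call.
- sign_off(): hands the job in, once; it reports no verdict.
Trained networks look in the newest picture that a camera, given by its name, has taken for a name from the list of things; names that differ only in an ending like _2 or _b are one class to them, and where a whole thing is asked for, a point or a joint stands for the part that bears it (a point fixed in the world has none). Each returns a list of dicts, best first, with "conf" (0 to 1); they miss things now and then, are a little off and sometimes report something else, mostly with a low value. They report only what shows in the picture. A call takes as long as a camera call. They do not tell look-alikes from the thing itself.
- search_frame(camera, name): "uv" ([column, row] in pixels, amid what is visible of it).
- pinpoint(camera, name): "uv" ([column, row] in pixels: a listed point, or the origin of a listed thing).
The state is a dict: "time_s": time; "qpos": joint angles; "joint_velocities": joint speeds; "effort": joint torques, N m; "tool_pos": TCP position; "tool_rot": TCP orientation; "force": force on the tool from outside, world axes, zero at the start; "wrist_torque": the same for the moment, N m; "grip_width": finger opening in m.
Only numpy, scipy, OpenCV 4.12 (cv2) and the standard library are available. Lean on these libraries where they do the work, as an engineer would, in place of code of your own. Each camera call takes 0.05 s, during which the arm holds its last target. There are 200 camera calls.

## Task

The bean bin is about to be refilled: swing its oak flap up and over, past upright, and lower it gently onto the two rubber-tipped rests behind it, never letting it drop either way and without shoving or tipping the bin, which stands loose on its feet. Then stand the steel dosing cup upright on the floor inside the bin, setting it down rather than dropping it, and leave the flap on its rests and the other things on the counter where they are.

Things in the scene. Friction and masses are not known exactly. Their poses are not given: they have to be found in the camera images.
- bin: green half-lid bean bin with steel rim, 2.2 kg, loose on four rubber feet: 222 mm deep (its x), 200 mm wide (its y), rim 110 mm high, walls 5 mm. Rear half of its top is a fixed oak board, front half the hinged flap. Origin on the counter below the hinge line, mid-width; -x points to the front (flap side), z up. Front wall's outer face at x = -122 mm, rear's at +100 mm; floor inside 17 mm above the counter
- flap_hinge (a point): middle of the hinge line, which runs along the bin's y, 114 mm above the counter; its axes are the bin's
- flap_edge (a point): middle of the flap's free edge, mid-thickness; turns with the flap: +x points from the edge to the hinge, z is the normal of the outer (closed: upper) face. The oak flap is 8 mm thick, 206 mm wide, reaches 152 mm from the hinge; closed, it overhangs the front wall by 30 mm as a finger lip. No handle, no catch
- flap (a joint): flap angle, rad: 0 closed and level, 1.57 upright, 2.05 (end of travel) leaning back on its rests. The flap weighs about 0.28 kg; its plain hinge (0.03 N m friction) does not hold it: let go, it falls shut or back, unless within about 0.1 rad of upright. Dropped means: opening faster than 1 rad/s above 1.7 rad, or closing faster than 1.2 rad/s below 0.5 rad
- rest_left (a point): one of the two thin steel rests (the one at the bin's +y; the other is at y = -75 mm) that stand on the fixed board behind the hinge: centre of its black rubber buffer's face, where the open flap leans, 85 mm from the hinge line. Pushing the flap's edge on against the rests with more than about 9 N tips the bin backwards
- bin_floor (a point): point on the bin's inner floor, 60 mm in front of the hinge line, mid-width: middle of the mouth, which is 112 mm (bin x) by 190 mm (bin y) when the flap is open
- dosing_cup: plain steel cup without handle, 59 mm outer diameter, 50 mm high, 90 g, standing open end up; origin at the centre of its underside, z up
- tamper: coffee tamper with wooden handle, 58 mm across, 89 mm high, bystander; origin under its base
- milk_pitcher: steel milk pitcher, 98 mm high, bystander; origin under its base
- grinder_brush: wooden brush, 137 mm long, lying flat, bystander; origin under its middle
- mug_1: green and white mug, 55 mm high, bystander; origin under its base
Things that resemble listed ones, but are neither listed nor needed, are in the scene too. Leave any orange or yellow look-alike of the dosing_cup alone.

How it is judged (in metres and radians):
On the way:
1. the flap lies back on its rests (value of joint flap above 1.97 rad and velocity of joint flap below 0.1 rad/s), for 0.3 s.
At the end, for the whole second after the job is handed in: the flap leans back on its rests (above 1.97 rad), and the dosing cup stands upright (within 0.15 rad), at rest, on the floor inside the bin (its underside within 10 mm of the floor), the bin standing within 20 mm of where it was (value of joint flap above 1.97 rad and x of dosing_cup in the frame of bin between -0.117 and 0.095 m and y of dosing_cup in the frame of bin between -0.095 and 0.095 m and z of dosing_cup in the frame of bin between 0.008 and 0.027 m and angle between dosing_cup's own z axis and vertical below 0.15 rad and linear speed of dosing_cup below 0.02 m/s); the robot touches nothing.
It fails at once if the flap is dropped onto its rests (over 1 rad/s near them) (value of joint flap above 1.7 rad and velocity of joint flap above 1 rad/s).
It fails at once if the flap is let fall shut (value of joint flap below 0.5 rad and velocity of joint flap below -1.2 rad/s).
It fails at once if the bin is shoved (over 20 mm) or tipped (over 0.035 rad) (distance of bin from where it was at the start of the episode above 0.02 m or angle between bin's own z axis and vertical above 0.035 rad).
It fails at once if the cup is dropped into the bin (over 0.6 m/s near its floor) (horizontal distance between dosing_cup and bin_floor below 0.09 m and z of dosing_cup in the frame of bin below 0.06 m and linear speed of dosing_cup above 0.6 m/s).
It fails at once if a bystander is moved more than 30 mm (distance of any of tamper, milk_pitcher, grinder_brush, mug_1 from where it was at the start of the episode above 0.03 m).
It also fails if it takes over 70 s, if anything falls off the work surface, if the arm or the gripper's body presses on something with over 40 N, if the wrist force passes 120 N, or if a joint passes its speed limit or range.

## Working session

There is one attempt and no reset: what is moved stays moved. The work goes in short steps, Python scripts to look and compute and a tool call to move; the robot and the scene stay as the last step left them, time stands still between calls to the robot, and variables do not carry over. Pictures are saved under pics/ and viewed, about 8 in all and at most 12, crops included, and the job is handed in when it is done.

Besides the shell and the picture viewer there is one more tool, called after "Request:" as name(argument=value, ...), one argument or row to a line, values as JSON. drive_tool: Moves the arm, as the interface text tells. Its arguments: {"type":"object","properties":{"moves":{"type":"string"},"grip_force":{"type":"number"}},"required":["moves"]}

```bash
mkdir -p pics; ls
cat > h.py <<'E'
from cell import *
import numpy as np, cv2
from scipy.spatial.transform import Rotation as R
def w(cam,uv,d):
    c=calibration(cam);K=np.array(c["intrinsics"]);T=np.array(c["cam_to_world"])
    u,v=uv; x=(u-K[0,2])/K[0,0]*d; y=(v-K[1,2])/K[1,1]*d
    return (T@[x,-y,-d,1])[:3]
def dep(D,uv,r=2):
    u,v=int(round(uv[0])),int(round(uv[1])); p=D[max(0,v-r):v+r+1,max(0,u-r):u+r+1]; p=p[p>0]
    return np.median(p) if len(p) else 0
def onray(cam,uv,z):
    a=w(cam,uv,.1);b=w(cam,uv,1.); t=(z-a[2])/(b[2]-a[2]); return a+t*(b-a)
E
python3 - <<'E'
from h import *
np.set_printoptions(precision=3,suppress=True)
for c in("scene","top"):
    I,D=read_camera(c); cv2.imwrite(f"pics/{c}0.png",I[:,:,::-1]); np.save(f"pics/{c}0.npy",D)
    print(c,{k:np.array(v).round(3).tolist() for k,v in calibration(c).items()})
    for n in("bin","flap_hinge","flap_edge","rest_left","dosing_cup","tamper","milk_pitcher","grinder_brush","mug_1"):
        for f in(search_frame,pinpoint):
            print(f.__name__[:3],n,[(np.round(r["uv"]).tolist(),round(r["conf"],2),w(c,r["uv"],dep(D,r["uv"])).round(3).tolist()) for r in f(c,n)][:4])
print(get_obs())
E
```

```text
pics
scene {'intrinsics': [[454.385, 0.0, 320.807], [0.0, 454.385, 246.87], [0.0, 0.0, 1.0]], 'cam_to_world': [[0.654, 0.342, -0.675, -0.267], [-0.756, 0.264, -0.599, -0.725], [-0.027, 0.902, 0.431, 0.647], [0.0, 0.0, 0.0, 1.0]]}
cal bin [([375.0, 318.0], 0.82, [0.375, -0.296, 0.118]), ([217.0, 262.0], 0.58, [0.448, 0.338, 0.013])]
cal bin [([375.0, 339.0], 0.7, [0.351, -0.313, 0.09])]
cal flap_hinge [([376.0, 318.0], 0.88, [0.377, -0.298, 0.118])]
cal flap_hinge [([376.0, 296.0], 0.93, [0.445, -0.251, 0.118])]
cal flap_edge [([403.0, 309.0], 0.92, [0.439, -0.323, 0.118]), ([376.0, 319.0], 0.19, [0.374, -0.3, 0.119])]
cal flap_edge [([439.0, 319.0], 0.68, [0.604, -0.328, 0.005])]
cal rest_left [([372.0, 317.0], 0.69, [0.374, -0.29, 0.119])]
cal rest_left [([332.0, 277.0], 0.6, [0.355, -0.202, 0.19])]
cal dosing_cup [([471.0, 307.0], 0.93, [0.65, -0.385, 0.039]), ([481.0, 337.0], 0.59, [0.585, -0.44, 0.016]), ([396.0, 269.0], 0.52, [0.712, -0.137, 0.034])]
cal dosing_cup [([477.0, 349.0], 0.95, [0.535, -0.453, 0.02]), ([468.0, 315.0], 0.74, [0.651, -0.381, 0.014]), ([395.0, 285.0], 0.
[... 2109 characters left out ...]
 0.312, 0.013]), ([183.0, 293.0], 0.19, [0.364, 0.36, 0.023])]
cal mug_1 [([240.0, 281.0], 0.86, [0.392, 0.202, 0.015]), ([412.0, 257.0], 0.35, [0.44, -0.264, 0.118])]
cal mug_1 [([246.0, 282.0], 0.98, [0.389, 0.186, 0.019])]
{'time_s': 1.9, 'qpos': array([-75.968,  18.392,  -4.017,  83.108,   1.295,  78.541,  -3.26 ]), 'joint_velocities': array([-0.041,  0.013,  0.01 ,  0.009,  0.047, -0.076, -0.065]), 'effort': array([  0.   , -49.109,  -0.403, -31.277,  -0.064,   0.034,   0.   ]), 'tool_pos': array([0.149, 0.633, 0.223]), 'tool_rot': array([179.996,   0.002, 166.777]), 'force': array([ 0.07 , -0.359, -0.679]), 'wrist_torque': array([0.02 , 0.062, 0.006]), 'grip_width': 0.0871798601581548}
```

View pictures.

Run:
```python
import cv2,numpy as np
t=cv2.imread("pics/top0.png");s=cv2.imread("pics/scene0.png")
cv2.imwrite("pics/c1.png",cv2.resize(t[130:330,150:510],None,fx=2.2,fy=2.2,interpolation=cv2.INTER_CUBIC))
cv2.imwrite("pics/c2.png",cv2.resize(s[200:420,270:560],None,fx=2.7,fy=2.7,interpolation=cv2.INTER_CUBIC))
```

```text
(no output)
```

View pics/c1.png

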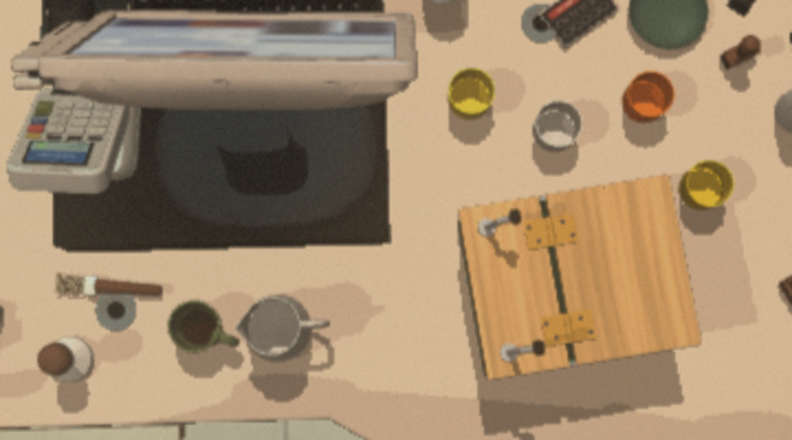

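View pics/c2.png

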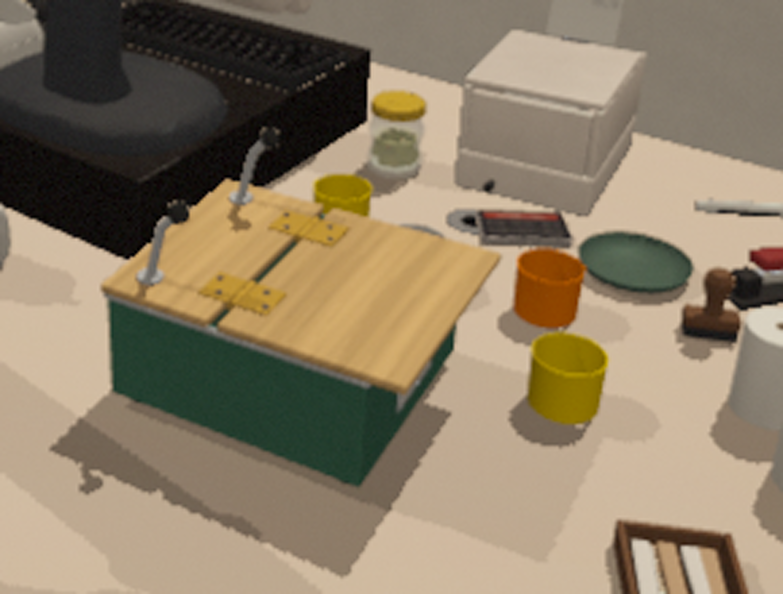

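Cup candidates in the top view: steel (403,187), yellow (364,172), orange (445,174) and yellow (471,213). The dosing cup is plain steel, so I choose (403,187). The bin's flap faces world −y and its rests are on the +y side. Next I measure the bin precisely and make a height map for the path.

```bash
cat >> h.py <<'E'
def cloud(cam,D):
    v,u=np.mgrid[:480,:640]; c=calibration(cam);K=np.array(c["intrinsics"]);T=np.array(c["cam_to_world"])
    P=np.stack([(u-K[0,2])/K[0,0]*D,-(v-K[1,2])/K[1,1]*D,-D],-1)@T[:3,:3].T+T[:3,3]; P[D<=0]=np.nan; return P
E
python3 - <<'E'
from h import *
np.set_printoptions(precision=3,suppress=True,linewidth=200)
D=np.load("pics/top0.npy");P=cloud("top",D)
m=(abs(P[...,2]-.118)<.008)&(P[...,1]<-.1)&(P[...,1]>-.5)&(P[...,0]>.25)&(P[...,0]<.62)
n,l,s,c=cv2.connectedComponentsWithStats(m.astype(np.uint8));k=1+np.argmax(s[1:,4]);q=P[l==k]
print("z",np.median(q[:,2]));r=cv2.minAreaRect((q[:,:2]*1000).astype(np.float32));print(r,cv2.boxPoints(r))
I=cv2.imread("pics/top0.png")
cv2.imwrite("pics/cup.png",cv2.resize(I[150:230,350:490],None,fx=4,fy=4,interpolation=cv2.INTER_CUBIC))
# heightmap
xs=np.arange(.1,.95,.08);ys=np.arange(.8,-.65,-.08)
for y in ys: print(round(y,2),[round(float(np.nanmax(np.where((abs(P[...,0]-x)<.04)&(abs(P[...,1]-y)<.04),P[...,2],-1))),2) for x in xs])
print(xs)
# cup rim pixels
p=P[150:215,380:425].reshape(-1,3);p=p[p[:,2]>.03];print(len(p),p.mean(0),p.max(0),p.min(0))
S=cloud("scene",np.load("pics/scene0.npy"))
p=S.reshape(-1,3);p=p[(p[:,2]>.01)&(abs(p[:,0]-.65)<.05)&(abs(p[:,1]+.26)<.05)];print(len(p),p.mean(0),p.max(0),p.min(0))
E
```

```text
z 0.11707228228291167
((444.05035400390625, -266.7276611328125), (206.09518432617188, 257.083984375), 7.878299713134766) [[ 324.356 -153.524]
 [ 359.595 -408.181]
 [ 563.745 -379.932]
 [ 528.506 -125.274]]
0.8 [-0.73, 0.07, 0.07, 0.01, 0.01, 0.08, 0.07, -1.0, -1.0, 0.09, 0.09]
0.72 [-0.73, 0.32, 0.07, 0.01, 0.01, 0.11, -1.0, -1.0, -1.0, 0.01, 0.02]
0.64 [0.44, 0.46, 0.07, 0.11, 0.01, 0.48, 0.35, 0.49, 0.31, 0.12, 0.02]
0.56 [0.45, 0.47, 0.07, 0.11, 0.05, 0.61, 0.61, 0.6, 0.3, 0.12, 0.02]
0.48 [0.67, 0.66, 0.07, 0.11, 0.04, 0.01, 0.6, 0.14, 0.08, 0.01, 0.02]
0.4 [0.69, 0.67, 0.07, 0.1, 0.09, 0.1, 0.25, 0.21, 0.13, 0.14, 0.11]
0.32 [0.72, 0.66, 0.07, 0.09, 0.08, 0.11, 0.43, 0.45, 0.32, 0.15, 0.11]
0.24 [0.72, 0.07, 0.07, 0.06, 0.06, 0.12, 0.46, 0.46, 0.33, 0.13, 0.11]
0.16 [0.75, 0.01, 0.01, 0.1, 0.11, 0.13, 0.46, 0.46, 0.31, 0.13, 0.12]
0.08 [0.75, 0.0, 0.01, 0.1, 0.1, 0.14, 0.46, 0.46, 0.3, 0.13, 0.12]
0.0 [0.53, 0.01, 0.01, 0.01, 0.09, 0.13, 0.46, 0.46, 0.29, 0.13, 0.12]
-0.08 [0.04, 0.01, 0.01, 0.01, 0.01, 0.11, 0.46, 0.46, 0.3, 0.12, 0.11]
-0.16 [0.01, 0.01, 0.01, 0.19, 0.13, 0.2, 0.01, 0.06, 0.05, 0.13, 0.14]
-0.24 [0.01, 0.01, 0.01, 0.2, 0.13, 0.13, 0.12, 0.05, 0.02, 0.14, 0.14]
-0.32 [0.01, 0.01, 0.01, 0.13, 0.13, 0.13, 0.13, 0.05, 0.02, 0.14, 0.14]
-0.4 [0.01, 0.01, 0.01, 0.12, 0.13, 0.12, 0.12, 0.06, 0.05, 0.02, 0.01]
-0.48 [0.01, 0.01, 0.01, 0.01, 0.01, 0.06, 0.05, 0.01, 0.07, 0.05, 0.01]
-0.56 [0.01, 0.01, 0.01, 0.03, 0.03, 0.03, 0.08, 0.09, 0.02, 0.05, 0.05]
-0.64 [-1.0, 0.01, 0.01, 0.03, 0.03, 0.03, 0.09, 0.08, 0.03, 0.02, 0.03]
[0.1  0.18 0.26 0.34 0.42 0.5  0.58 0.66 0.74 0.82 0.9 ]
104 [ 0.643 -0.263  0.043] [ 0.671 -0.231  0.115] [ 0.552 -0.301  0.03 ]
38 [ 0.668 -0.254  0.048] [ 0.673 -0.236  0.051] [ 0.658 -0.278  0.042]
```

View pics/cup.png

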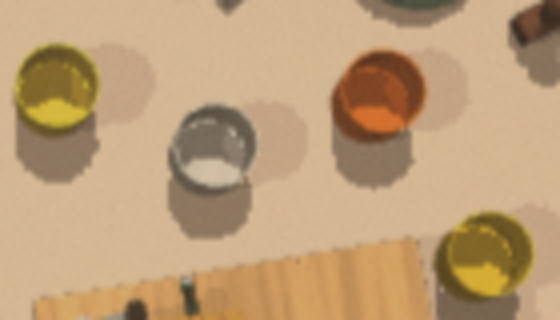

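The crop confirms the plain steel cup, with its rim centred at top pixel (403,187). The two yellow cups and the orange one are look-alikes. Now a helper to turn world waypoints into tool shifts.

```bash
cat > g.py <<'E'
from h import *
np.set_printoptions(precision=3,suppress=True,linewidth=160)
E0=np.array([.4617,-.3941]); F=np.array([.137,-.9905]); H=E0-.152*F   # edge, front dir, hinge
def shifts(wps,pose=None):
    o=get_obs(); p=np.array(pose[:3] if pose else o["tool_pos"]); yaw=np.radians(pose[3] if pose else o["tool_rot"][2])
    Rm=R.from_euler('xyz',[180,0,np.degrees(yaw)],degrees=True).as_matrix()
    for q in wps: print("  ",np.array(q),"->",((np.array(q)-p)@Rm).round(3))
def bx(a,z=0): return np.r_[H-F*a,z]   # point at bin x=a
E
python3 - <<'E'
from g import *
P=cloud("top",np.load("pics/top0.npy"));m=(P[...,2]>.2)&(P[...,0]>.35)
for y in(.5,.4,.3,.2,.1,0,-.1): print(y,np.nanmin(np.where(m&(abs(P[...,1]-y)<.05),P[...,0],9)))
print(onray("top",[403.3,186.7],.05), H)
c=lambda a,r,z:[r*np.cos(np.radians(a)),r*np.sin(np.radians(a)),z]
shifts([c(76.8,.45,.30)])
print(2);shifts([c(a,.46,.30) for a in (70,63,56,49,42,35,28,21)],[*c(76.8,.45,.30),166.8-64])
print(3);shifts([c(21,.46,.3),[.43,.1,.3],[.43,0,.3],[.44,-.15,.3],[.45,-.3,.3],[.4686,-.4436,.3]],[*c(21,.46,.30),166.8-132])
print(F, np.degrees(np.arctan2(F[1],F[0])))
E
```

```text
0.5 0.5114630184877718
0.4 0.548243896144141
0.3 0.5441079240684813
0.2 0.5966329040728253
0.1 0.5551936876206441
0 0.591395397930058
-0.1 0.5998911543201733
[ 0.639 -0.259  0.05 ] [ 0.441 -0.244]
   [0.103 0.438 0.3  ] -> [ 0.    -0.2   -0.077]
2
   [0.157 0.432 0.3  ] -> [-0.018  0.052  0.   ]
   [0.209 0.41  0.3  ] -> [-0.051  0.097  0.   ]
   [0.257 0.381 0.3  ] -> [-0.09   0.138  0.   ]
   [0.302 0.347 0.3  ] -> [-0.133  0.174  0.   ]
   [0.342 0.308 0.3  ] -> [-0.18   0.204  0.   ]
   [0.377 0.264 0.3  ] -> [-0.231  0.229  0.   ]
   [0.406 0.216 0.3  ] -> [-0.284  0.247  0.   ]
   [0.429 0.165 0.3  ] -> [-0.339  0.258  0.   ]
3
   [0.429 0.165 0.3  ] -> [0. 0. 0.]
   [0.43 0.1  0.3 ] -> [-0.037  0.054  0.   ]
   [0.43 0.   0.3 ] -> [-0.094  0.136  0.   ]
   [ 0.44 -0.15  0.3 ] -> [-0.171  0.265  0.   ]
   [ 0.45 -0.3   0.3 ] -> [-0.248  0.393  0.   ]
   [ 0.469 -0.444  0.3  ] -> [-0.315  0.522  0.   ]
[ 0.137 -0.991] -82.12515613025415
```

Request:
drive_tool(
  moves="0 -0.025 -0.01 8 -1;0 -0.05 -0.02 16 -1;0 -0.075 -0.03 24 -1;0 -0.1 -0.04 32 -1;0 -0.125 -0.05 40 -1;0 -0.15 -0.06 48 -1;0 -0.175 -0.07 56 -1;0 -0.2 -0.077 64 -1",
)

```text
time_s: 2.7
tool_pos: [0.1027, 0.4373, 0.3005]
tool_rot: [180.0, -0.1, 102.5]
force: [0.0, 0.4, 0.4]
grip_width: 0.031
```

Request:
drive_tool(
  moves="-0.009 0.03 0 8 -1;-0.025 0.065 0 16 -1;-0.045 0.09 0 24 -1;-0.075 0.125 0 33 -1;-0.11 0.155 0 42 -1;-0.145 0.185 0 50 -1;-0.18 0.204 0 59 -1;-0.231 0.229 0 68 -1",
)

```text
time_s: 3.5
tool_pos: [0.3737, 0.2683, 0.2997]
tool_rot: [-180.0, -0.0, 35.6]
force: [0.3, 0.6, -0.0]
grip_width: 0.0002
```

Request:
drive_tool(
  moves="-0.012 0.045 0 0 -1;-0.025 0.09 0 0 -1;-0.037 0.135 0 0 -1;-0.06 0.175 0 4 -1;-0.085 0.215 0 10 -1;-0.11 0.255 0 16 -1;-0.135 0.295 0 22 -1;-0.156 0.335 0 26.9 -1",
)

```text
time_s: 4.3
tool_pos: [0.4422, -0.0965, 0.2999]
tool_rot: [-179.9, -0.1, 8.6]
force: [1.4, -0.3, -0.4]
grip_width: 0.0005
```

Request:
drive_tool(
  moves="0.005 0.045 0 0 -1;0.005 0.09 0 0 -1;0.005 0.135 0 0 -1;0.005 0.18 0 0 -1;0.005 0.225 0 0 -1;0 0.27 0 0 -1;-0.01 0.31 0 0 -1;-0.018 0.345 0 0 -1",
)

```text
time_s: 5.1
tool_pos: [0.4778, -0.44, 0.2989]
tool_rot: [180.0, 0.1, 8.9]
force: [0.5, 0.8, 0.7]
grip_width: 0.0002
```

Run:
```python
from g import *
o=get_obs();print(o["tool_pos"],o["tool_rot"],o["qpos"],o["force"])
shifts([bx(-.152-.045,.3),bx(-.152-.045,.085)])
```

```text
[ 0.478 -0.44   0.299] [179.982   0.087   8.879] [ -2.327  25.511  60.798  77.871 -21.999  89.115 -24.852] [0.537 0.831 0.738]
   [ 0.468 -0.439  0.3  ] -> [-0.01  -0.003 -0.001]
   [ 0.468 -0.439  0.085] -> [-0.01  -0.003  0.214]
```

Request:
drive_tool(
  moves="-0.01 0 0.03 1 -1;-0.01 0 0.07 1 -1;-0.01 0 0.11 1 -1;-0.01 0 0.15 1 -1;-0.01 0 0.19 1 -1;-0.01 0 0.215 1 -1;-0.01 0 0.217 1 -1;-0.01 0 0.217 1 -1",
)

```text
time_s: 5.9
tool_pos: [0.4684, -0.4395, 0.0828]
tool_rot: [-180.0, 0.0, 7.9]
force: [1.3, 0.5, 1.3]
grip_width: 0.0005
```

Run:
```python
from g import *
o=get_obs();print(o["tool_pos"],o["tool_rot"],o["qpos"],o["force"])
shifts([bx(-.152-.015,.082),bx(-.1,.082)])
I,D=read_camera("scene");cv2.imwrite("pics/s1.png",cv2.resize(I[180:420,260:560,::-1],None,fx=2.6,fy=2.6))
```

```text
[ 0.468 -0.439  0.083] [-180.       0.019    7.914] [ -0.341  32.882  55.35   95.034 -28.869  67.6   -20.011] [1.287 0.528 1.287]
   [ 0.464 -0.409  0.082] -> [-0.    -0.031  0.001]
   [ 0.455 -0.343  0.082] -> [-0.    -0.098  0.001]
```

View pics/s1.png

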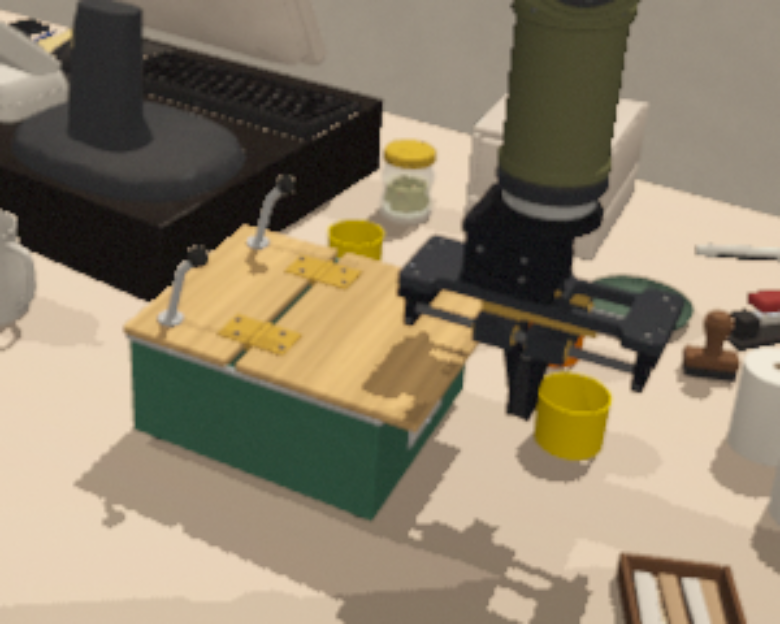

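The fingers are closed at about (525,410) in the crop, in front of the lip and mid-width, and clear of the yellow cup. Now a gentle approach to contact.

Request:
drive_tool(
  moves="0 -0.008 0 0 -1;0 -0.016 0 0 -1;0 -0.022 0 0 -1;0 -0.026 0 0 -1;0 -0.029 0 0 -1;0 -0.031 0 0 -1;0 -0.032 0 0 -1;0 -0.032 0 0 -1",
  grip_force=10,
)

```text
time_s: 6.75
tool_pos: [0.4639, -0.4077, 0.0825]
tool_rot: [-180.0, 0.0, 7.9]
force: [-0.0, -1.1, 0.3]
grip_width: 0.0007
```

Request:
drive_tool(
  moves="0 -0.001 0 0 -1;0 -0.002 0 0 -1;0 -0.002 0 0 -1;0 -0.003 0 0 -1;0 -0.003 0 0 -1;0 -0.004 0 0 -1;0 -0.004 0 0 -1;0 -0.004 0 0 -1",
)

```text
time_s: 7.55
tool_pos: [0.4636, -0.4061, 0.0832]
tool_rot: [179.7, -0.1, 7.8]
force: [1.5, -7.9, -1.8]
grip_width: 0.0004
```

Request:
drive_tool(
  moves="0 0 -0.003 0 -1;0 0 -0.006 0 -1;0 -0.0005 -0.01 0 -1;0 -0.001 -0.014 0 -1;0 -0.001 -0.018 0 -1;0 -0.0015 -0.022 0 -1;0 -0.002 -0.026 0 -1;0 -0.003 -0.03 0 -1",
)

```text
time_s: 8.35
tool_pos: [0.4631, -0.4024, 0.1133]
tool_rot: [179.8, -0.0, 7.9]
force: [0.5, -5.9, -0.8]
grip_width: 0.0008
```

```bash
cat > ang.py <<'E'
from g import *
import sys
o=get_obs();print(o["time_s"],o["tool_pos"],o["force"],"q3",o["qpos"][2])
for c in ("top","scene"):
    I,D=read_camera(c);P=cloud(c,D).reshape(-1,3)
    d=P[:,:2]-H; a=d@-F; b=d@np.array([-F[1],F[0]])*1  # a: bin x, b across
    m=(abs(b)<.095)&(abs(b)>.06)&(P[:,2]>.12)&(np.hypot(a,P[:,2]-.114)<.16)&(a<.12)
    th=np.degrees(np.arctan2(P[:,2]-.114,-a)); r=np.hypot(a,P[:,2]-.114)
    k=m&(r>.10)&(th<150)
    print(c,k.sum(),np.percentile(th[k],[10,25,50,75,90]) if k.sum()>5 else "")
    if len(sys.argv)>1: cv2.imwrite(f"pics/{sys.argv[1]}_{c}.png",cv2.resize((I[200:420,270:560] if c=="scene" else I[150:330,330:530])[:,:,::-1],None,fx=2.6,fy=2.6))
E
python3 ang.py a1
```

```text
8.35 [ 0.463 -0.402  0.113] [ 0.473 -5.936 -0.8  ] q3 58.50188668016461
top 272 [11.296 12.341 13.207 14.079 15.077]
scene 272 [12.904 13.43  13.729 14.096 14.387]
```

Request:
drive_tool(
  moves="0 -0.002 -0.0065 0 -1;0 -0.003 -0.0115 0 -1;0 -0.005 -0.018 0 -1;0 -0.007 -0.024 0 -1;0 -0.009 -0.029 0 -1;0 -0.012 -0.035 0 -1;0 -0.015 -0.041 0 -1;0 -0.018 -0.046 0 -1",
)

```text
time_s: 9.25
tool_pos: [0.4608, -0.3856, 0.1601]
tool_rot: [179.7, -0.1, 7.8]
force: [1.4, -7.2, 1.7]
grip_width: 0.0006
```

```bash
python3 ang.py
```

```text
9.25 [ 0.461 -0.386  0.16 ] [ 1.42  -7.169  1.692] q3 61.38638386826715
top 283 [30.258 31.108 31.965 32.787 33.781]
scene 197 [31.319 32.467 32.844 33.189 33.5  ]
```

Request:
drive_tool(
  moves="0 -0.004 -0.007 0 -1;0 -0.0085 -0.0135 0 -1;0 -0.013 -0.02 0 -1;0 -0.019 -0.027 0 -1;0 -0.025 -0.033 0 -1;0 -0.031 -0.039 0 -1;0 -0.037 -0.044 0 -1;0 -0.044 -0.0485 0 -1",
)

```text
time_s: 10.15
tool_pos: [0.4548, -0.3422, 0.2093]
tool_rot: [179.7, -0.1, 7.8]
force: [0.7, -7.0, 8.8]
grip_width: 0.0006
```

```bash
python3 ang.py a3
```

```text
10.15 [ 0.455 -0.342  0.209] [ 0.671 -7.041  8.763] q3 64.99751427554125
top 249 [55.783 56.548 57.35  58.055 58.539]
scene 57 [55.061 55.469 56.437 57.383 57.891]
```

View pics/a3_scene.png

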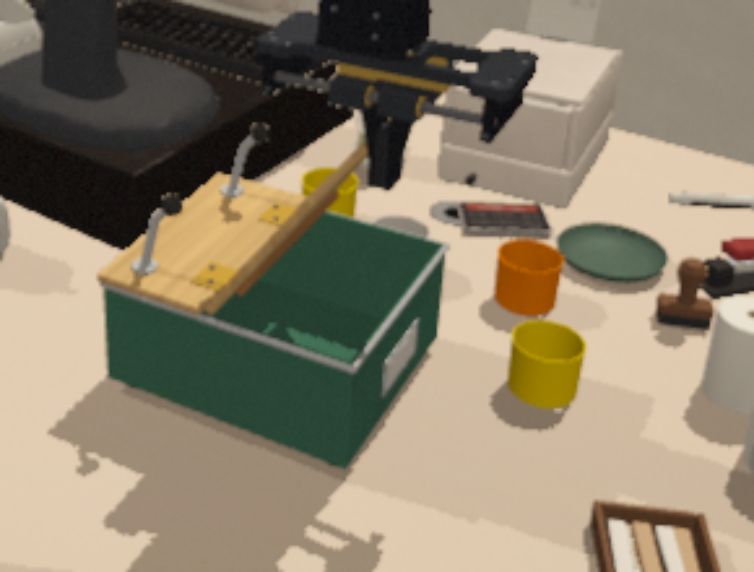

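The flap is at about 56°, the bin is square and the interior is visible. I'll continue the arc, lifting slightly more to relieve the vertical friction.

Request:
drive_tool(
  moves="0 -0.003 -0.004 0 -1;0 -0.008 -0.0085 0 -1;0 -0.015 -0.013 0 -1;0 -0.022 -0.017 0 -1;0 -0.029 -0.02 0 -1;0 -0.036 -0.0225 0 -1;0 -0.043 -0.025 0 -1;0 -0.05 -0.027 0 -1",
)

```text
time_s: 11.05
tool_pos: [0.4471, -0.2886, 0.2337]
tool_rot: [-179.9, 0.1, 7.9]
force: [-0.3, 0.2, -0.5]
grip_width: 0.0008
```

```bash
python3 ang.py; python3 -c "
from g import *
o=get_obs();print((o['tool_pos'][:2]-H)@-F,o['qpos'])"
```

```text
11.05 [ 0.447 -0.289  0.234] [-0.274  0.19  -0.456] q3 65.76737177011198
top 158 [78.392 79.603 80.2   80.628 81.094]
scene 220 [77.463 77.618 77.801 78.024 78.832]
-0.044951712013571184 [-31.429   5.375  65.738 100.624  -5.122  77.293 -46.617]
```

Request:
drive_tool(
  moves="0 -0.004 -0.001 0 -1;0 -0.008 -0.002 0 -1;0 -0.0115 -0.002 0 -1;0 -0.0145 -0.003 0 -1;0 -0.0175 -0.003 0 -1;0 -0.02 -0.003 0 -1;0 -0.022 -0.003 0 -1;0 -0.023 -0.003 0 -1",
)

```text
time_s: 11.95
tool_pos: [0.4444, -0.2668, 0.237]
tool_rot: [-180.0, -0.0, 7.9]
force: [0.3, -0.5, 0.5]
grip_width: 0.0006
```

```bash
python3 ang.py; python3 -c "
from g import *
o=get_obs();print((o['tool_pos'][:2]-H)@-F,o['qpos'])"
```

```text
11.95 [ 0.444 -0.267  0.237] [ 0.343 -0.524  0.474] q3 64.36407370614899
top 114 [86.427 87.535 88.579 89.073 89.382]
scene 321 [85.367 85.581 85.829 86.09  86.403]
-0.02350330029881095 [-34.735   0.962  64.37  102.159  -0.913  77.434 -52.247]
```

Request:
drive_tool(
  moves="0 -0.002 0 0 -1;0 -0.003 0 0 -1;0 -0.003 0 0 -1;0 0 0 0 -1;0 0.01 0 0 -1;0 0.025 0 0 -1;0 0.025 -0.035 0 -0.4;0 0.025 -0.07 0 0",
)

```text
time_s: 12.85
tool_pos: [0.447, -0.2922, 0.3071]
tool_rot: [180.0, 0.2, 7.8]
force: [0.1, -0.3, -0.1]
grip_width: 0.0097
```

```bash
python3 ang.py; python3 -c "
from g import *
o=get_obs();print((o['tool_pos'][:2]-H)@-F,o['qpos'])
shifts([bx(0,.30),bx(0,.243)])"
```

```text
12.85 [ 0.447 -0.292  0.307] [ 0.133 -0.261 -0.126] q3 65.78652436059714
top 155 [87.707 88.893 89.854 90.259 90.559]
scene 386 [86.528 86.741 86.989 87.2   87.742]
-0.050919130330033105 [-32.553   2.582  65.803  93.135  -2.42   85.419 -48.728]
   [ 0.441 -0.244  0.3  ] -> [-0.002 -0.051  0.011]
   [ 0.441 -0.244  0.243] -> [-0.002 -0.051  0.068]
```

Request:
drive_tool(
  moves="0 -0.015 0 0 0;0 -0.03 0 0 0;0 -0.048 0 0 0;0 -0.048 0 0 0;0 -0.048 0.015 0 0;0 -0.048 0.035 0 0;0 -0.048 0.055 0 0;0 -0.048 0.065 0 0",
)

```text
time_s: 13.75
tool_pos: [0.4402, -0.2449, 0.2403]
tool_rot: [-180.0, 0.1, 7.8]
force: [0.5, 0.1, 0.0]
grip_width: 0.0435
```

```bash
python3 ang.py a5; python3 -c "
from g import *
o=get_obs();print((o['tool_pos'][:2]-H)@-F,o['qpos'],o['grip_width'])
import cv2;a=cv2.imread('pics/a5_scene.png');cv2.imwrite('pics/a5c.png',a[:420,:560])"
```

```text
13.75 [ 0.44  -0.245  0.24 ] [0.48  0.141 0.004] q3 62.11884764809361
top 107 [87.49  88.458 89.768 90.157 90.397]
scene 331 [86.594 86.748 86.957 87.187 87.456]
-0.0009535932393932973 [-37.177  -3.255  62.076 103.531   3.016  78.154 -57.914] 0.04355509268797389
```

View pics/a5c.png

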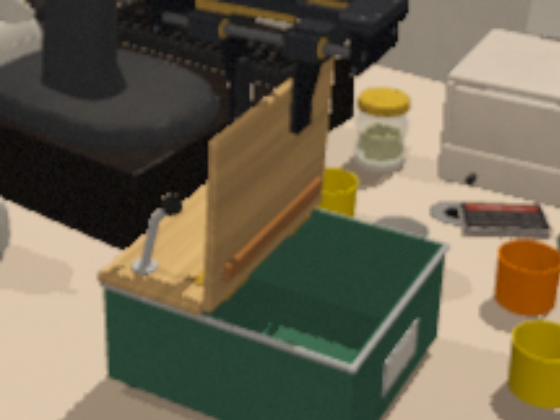

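The fingers straddle the free edge at (240–315,100) in the crop and the flap is stable near upright. I'll raise a bit, narrow the gap to 18 mm, then lead it over.

Request:
drive_tool(
  moves="0 0 -0.006 0 -0.3;0 0 -0.012 0 -0.587;0 0 -0.012 0 -0.587;0 0 -0.012 0 -0.587;0 -0.002 -0.012 0 -0.587;0 -0.004 -0.012 0 -0.587;0 -0.006 -0.012 0 -0.587;0 -0.008 -0.012 0 -0.587",
)

```text
time_s: 14.65
tool_pos: [0.4401, -0.236, 0.254]
tool_rot: [-180.0, 0.0, 7.9]
force: [-0.5, 0.2, 0.3]
grip_width: 0.0182
```

Request:
drive_tool(
  moves="0 -0.002 0 0 -0.587;0 -0.004 0 0 -0.587;0 -0.006 0 0 -0.587;0 -0.008 0 0 -0.587;0 -0.01 0 0 -0.587;0 -0.012 0.0005 0 -0.587;0 -0.014 0.001 0 -0.587;0 -0.016 0.0015 0 -0.587",
)

```text
time_s: 15.45
tool_pos: [0.4379, -0.2203, 0.2525]
tool_rot: [-180.0, -0.0, 7.9]
force: [0.2, -0.1, -0.8]
grip_width: 0.0178
```

```bash
python3 ang.py; python3 -c "
from g import *
o=get_obs();print((o['tool_pos'][:2]-H)@-F,o['qpos'],o['grip_width'])"
```

```text
15.45 [ 0.438 -0.22   0.252] [ 0.211 -0.14  -0.799] q3 58.07631953394806
top 53 [97.141 97.491 98.342 99.107 99.597]
scene 442 [97.442 97.646 97.968 98.261 98.555]
0.02359503287663609 [-38.123  -7.262  58.069 104.162   6.242  79.761 -63.445] 0.017773414168986847
```

Request:
drive_tool(
  moves="0 -0.0025 0.001 0 -0.587;0 -0.005 0.0015 0 -0.587;0 -0.0075 0.002 0 -0.587;0 -0.01 0.003 0 -0.587;0 -0.0125 0.004 0 -0.587;0 -0.015 0.0045 0 -0.587;0 -0.0175 0.005 0 -0.587;0 -0.02 0.006 0 -0.587",
)

```text
time_s: 16.35
tool_pos: [0.4351, -0.2005, 0.2465]
tool_rot: [-180.0, -0.0, 7.9]
force: [-0.2, -0.3, 0.4]
grip_width: 0.0179
```

```bash
python3 ang.py; python3 -c "
from g import *
o=get_obs();print((o['tool_pos'][:2]-H)@-F,o['qpos'],o['grip_width'])"
```

```text
16.35 [ 0.435 -0.2    0.246] [-0.15  -0.318  0.42 ] q3 55.39688920576675
top 101 [107.08  107.373 107.654 108.857 109.87 ]
scene 487 [107.279 107.511 107.849 108.157 108.466]
0.04384650582978833 [-38.526  -9.171  55.383 105.986   7.641  79.37  -66.963] 0.018184671394365724
```

Request:
drive_tool(
  moves="0 -0.0025 0.001 0 -0.587;0 -0.005 0.002 0 -0.587;0 -0.0075 0.003 0 -0.587;0 -0.01 0.004 0 -0.587;0 -0.0125 0.0055 0 -0.587;0 -0.015 0.0065 0 -0.587;0 -0.0165 0.0075 0 -0.587;0 -0.018 0.008 0 -0.587",
)

```text
time_s: 17.25
tool_pos: [0.4327, -0.1827, 0.2384]
tool_rot: [-180.0, -0.0, 7.9]
force: [-0.2, 1.3, -0.4]
grip_width: 0.0179
```

```bash
python3 ang.py; python3 -c "
from g import *
o=get_obs();print((o['tool_pos'][:2]-H)@-F,o['qpos'],o['grip_width'])"
```

```text
17.25 [ 0.433 -0.183  0.238] [-0.235  1.294 -0.44 ] q3 53.1902853558595
top 91 [114.658 114.81  115.221 116.084 117.109]
scene 507 [114.393 114.658 115.042 115.375 115.709]
0.0614914315769099 [-38.773 -10.434  53.192 107.765   8.493  78.661 -69.8  ] 0.01778587054446296
```

Request:
drive_tool(
  moves="0 -0.001 0.0005 0 -0.587;0 -0.002 0.001 0 -0.587;0 -0.003 0.0015 0 -0.587;0 -0.0035 0.0015 0 -0.55;0 -0.004 0.0015 0 -0.5;0 -0.0045 0.0015 0 -0.45;0 -0.0045 0.0015 0 -0.4;0 -0.0045 0.0015 0 -0.35",
)

```text
time_s: 18.15
tool_pos: [0.4321, -0.1785, 0.2371]
tool_rot: [180.0, -0.0, 7.9]
force: [0.7, -0.1, -0.3]
grip_width: 0.0266
```

```bash
python3 ang.py; python3 -c "
from g import *
o=get_obs();print((o['tool_pos'][:2]-H)@-F,o['force'],o['grip_width'])"
```

```text
18.15 [ 0.432 -0.178  0.237] [ 0.662 -0.139 -0.259] q3 52.646643939604544
top 71 [116.022 116.209 116.913 117.873 118.52 ]
scene 501 [115.663 116.001 116.307 116.696 117.036]
0.0656705287145369 [-0.706  0.553 -0.17 ] 0.027845711227689134
```

The flap is on its rests at about 2.05 rad and the force is near zero. I'll open wide, rise clear and travel to the cup.

Request:
drive_tool(
  moves="0 0 0 0 -0.2;0 0 0 0 0;0 0 0 0 0.1;0 0 -0.01 0 0.1;0 0 -0.03 0 0.1;0 0 -0.05 0 0.1;0 0 -0.07 0 0.1;0 0 -0.085 0 0.1",
)

```text
time_s: 19.05
tool_pos: [0.4325, -0.1785, 0.324]
tool_rot: [180.0, -0.1, 7.9]
force: [0.7, 0.4, 0.8]
grip_width: 0.0478
```

```bash
python3 ang.py
python3 - <<'E'
from g import *
D=None
I,D=read_camera("top");
r=search_frame("top","dosing_cup");print([(np.round(x["uv"]).tolist(),round(x["conf"],2)) for x in r])
P=cloud("top",D);q=P.reshape(-1,3);q=q[(q[:,2]>.04)&(q[:,2]<.06)&(abs(q[:,0]-.64)<.045)&(abs(q[:,1]+.26)<.045)];print(len(q),q.mean(0),(q.max(0)+q.min(0))/2,q.max(0)-q.min(0))
g=cv2.cvtColor(I[:,:,:3],cv2.COLOR_RGB2GRAY)
cc=cv2.HoughCircles(cv2.GaussianBlur(cv2.resize(g[165:212,380:426],None,fx=6,fy=6,interpolation=3),(5,5),0),cv2.HOUGH_GRADIENT,1,200,param1=80,param2=20,minRadius=50,maxRadius=85)
print(cc, [onray("top",[380+c[0]/6,165+c[1]/6],.05) for c in cc[0]] if cc is not None else "")
print(get_obs()["qpos"]);shifts([[.64,-.26,.32],[.64,-.26,.028]])
E
```

```text
19.05 [ 0.432 -0.179  0.324] [0.652 0.389 0.828] q3 49.65057147984034
top 111 [115.914 116.147 116.475 117.233 118.346]
scene 503 [115.649 116.065 116.392 116.722 116.977]
[([474.0, 213.0], 0.96), ([404.0, 188.0], 0.7), ([443.0, 174.0], 0.62), ([367.0, 174.0], 0.59)]
64 [ 0.643 -0.263  0.047] [ 0.641 -0.26   0.047] [0.058 0.059 0.014]
[[[141.5 128.5  62.6]]] [array([ 0.64, -0.26,  0.05])]
[-38.43  -12.656  49.705  99.805   9.615  88.481 -71.773]
   [ 0.64 -0.26  0.32] -> [0.195 0.109 0.002]
   [ 0.64  -0.26   0.028] -> [0.195 0.109 0.294]
```

Request:
drive_tool(
  moves="0 0.04 0 0 0.5;0.02 0.075 0 0 1;0.055 0.095 0 0 1;0.09 0.107 0 0 1;0.13 0.109 0 0 1;0.17 0.109 0 0 1;0.195 0.109 0 0 1;0.195 0.109 0 0 1",
)

```text
time_s: 20.05
tool_pos: [0.6431, -0.2573, 0.3181]
tool_rot: [-180.0, 0.3, 8.1]
force: [0.1, 0.4, -1.2]
grip_width: 0.0861
```

Request:
drive_tool(
  moves="0 0 0.04 0 1;0 0 0.085 0 1;0 0 0.13 0 1;0 0 0.17 0 1;0 0 0.2 0 1;0 0 0.22 0 1;0 0 0.23 0 1;0 0 0.23 0 1",
)

```text
time_s: 20.85
tool_pos: [0.6386, -0.2592, 0.0905]
tool_rot: [-179.9, 0.2, 7.9]
force: [0.3, 0.4, -0.5]
grip_width: 0.0872
```

Run:
```python
from g import *
o=get_obs();print(o["tool_pos"],o["tool_rot"],o["qpos"],o["force"],o["grip_width"]);shifts([[.64,-.26,.028]])
for c in("scene","top"):
    I,D=read_camera(c);cv2.imwrite(f"pics/p_{c}.png",cv2.resize((I[170:370,310:590] if c=="scene" else I[130:330,340:520])[:,:,::-1],None,fx=2.7,fy=2.7))
```

```text
[ 0.639 -0.259  0.091] [-179.923    0.16     7.86 ] [-17.822  38.602  55.262  87.02  -32.613  71.837 -40.161] [ 0.341  0.388 -0.461] 0.0872416869154347
   [ 0.64  -0.26   0.028] -> [0.001 0.001 0.063]
```

View pics/p_scene.png

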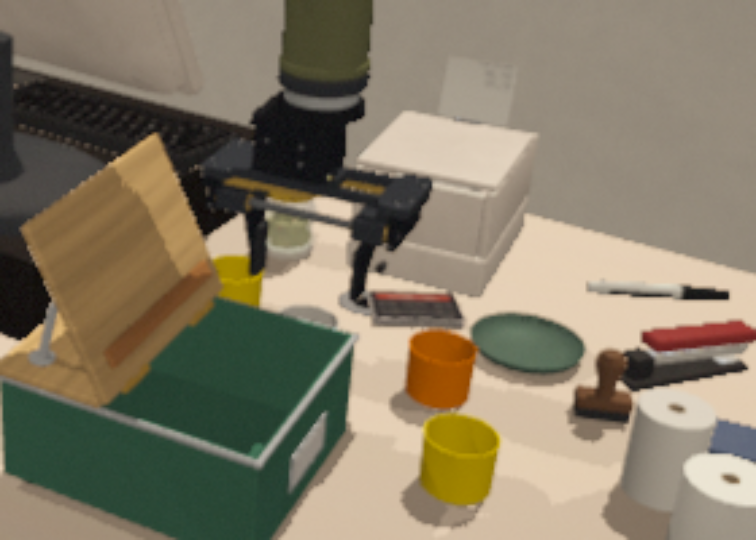

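The fingers straddle the steel cup, whose rim is at about (310,318), and the flap is resting open. Descend and grip the upper part of the cup.

Request:
drive_tool(
  moves="0 0 0.02 0 1;0 0 0.04 0 1;0 0 0.055 0 1;0 0 0.0625 0 1;0 0 0.0625 0 0.3;0 0 0.0625 0 0.1;0 0 0.0625 0 0.1;0 0 0.0625 0 0",
  grip_force=12,
)

```text
time_s: 21.75
tool_pos: [0.6408, -0.2599, 0.0304]
tool_rot: [180.0, -0.1, 7.9]
force: [-0.5, -0.0, -0.4]
grip_width: 0.063
```

Request:
drive_tool(
  moves="0 0 0 0 -0.2;0 0 0 0 -0.2;0 0 -0.01 0 -0.2;0 0 -0.04 0 -0.2;0 0 -0.08 0 -0.2;0 0 -0.12 0 -0.2;0 0 -0.16 0 -0.2;0 0 -0.19 0 -0.2",
)

```text
time_s: 22.55
tool_pos: [0.6404, -0.2599, 0.2229]
tool_rot: [180.0, -0.1, 7.9]
force: [0.2, -0.1, -1.6]
grip_width: 0.0575
```

```bash
python3 - <<'E'
from g import *
o=get_obs();print(o["tool_pos"],o["tool_rot"],o["qpos"],o["force"],o["grip_width"])
P=bx(-.063,.22);shifts([P,[*P[:2],.045]]);print(P)
for c in("scene","top"):
    I,D=read_camera(c);cv2.imwrite(f"pics/l_{c}.png",cv2.resize((I[130:370,310:590] if c=="scene" else I[130:330,340:520])[:,:,::-1],None,fx=2.3,fy=2.3))
    Q=cloud(c,D).reshape(-1,3);a=(Q[:,:2]-H)@-F;b=(Q[:,:2]-H)@[F[1],-F[0]]
    for s in (-.07,-.035,0,.035,.07): 
        k=(abs(b-s)<.0175)&(a<-.015)&(a>-.11)&(Q[:,2]<.1);print(c,s,k.sum(),np.percentile(Q[k,2],[5,50,95]) if k.any() else "")
    print("bin", [ (x["uv"],x["conf"]) for x in pinpoint(c,"flap_hinge")][:1])
E
python3 ang.py
```

```text
[ 0.64  -0.26   0.223] [179.953  -0.121   7.886] [-18.863  33.254  59.141  78.278 -28.309  83.827 -43.272] [ 0.222 -0.147 -1.559] 0.0574753078711221
   [ 0.45  -0.306  0.22 ] -> [-0.195  0.019  0.003]
   [ 0.45  -0.306  0.045] -> [-0.195  0.019  0.178]
[ 0.45  -0.306  0.22 ]
scene -0.07 203 [0.016 0.017 0.019]
scene -0.035 201 [0.016 0.017 0.019]
scene 0 0 
scene 0.035 0 
scene 0.07 30 [-0.002 -0.001  0.001]
bin [([372.6, 297.5], 0.94)]
top -0.07 404 [0.01  0.016 0.022]
top -0.035 419 [0.011 0.016 0.022]
top 0 420 [0.011 0.016 0.022]
top 0.035 414 [0.011 0.016 0.022]
top 0.07 428 [0.01  0.016 0.022]
bin [([401.2, 256.8], 0.71)]
22.75 [ 0.64 -0.26  0.22] [-0.466  0.02  -2.016] q3 59.04375710929616
top 152 [115.695 116.01  116.351 117.029 118.135]
scene 504 [115.654 116.028 116.356 116.735 117.052]
```

View pics/l_scene.png

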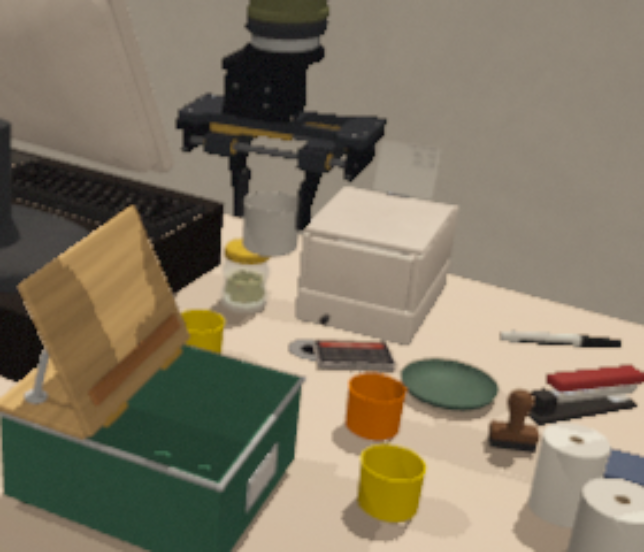

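The cup is held upright at about (270,220), the bin floor is clear at z ≈ 0.017, and the flap is still at rest. Now move toward the mouth while turning the jaws along the bin's width.

Request:
drive_tool(
  moves="0 0.01 -0.01 -8 -0.2;0 0.02 -0.02 -16 -0.2;0 0.03 -0.03 -24 -0.2;-0.01 0.03 -0.04 -32 -0.2;-0.02 0.03 -0.04 -40 -0.2;-0.03 0.03 -0.04 -48 -0.2;-0.045 0.03 -0.04 -56 -0.2;-0.06 0.03 -0.04 -64 -0.2",
)

```text
time_s: 23.65
tool_pos: [0.5838, -0.2968, 0.2574]
tool_rot: [-179.8, -0.0, 72.3]
force: [-0.2, 0.6, -1.0]
grip_width: 0.0577
```

Run:
```python
from g import *
o=get_obs();print(o["tool_pos"],o["tool_rot"],o["qpos"],o["force"],o["grip_width"])
P=bx(-.063,.22);shifts([[*P[:2],.262],[*P[:2],.045]])
```

```text
[ 0.584 -0.297  0.257] [-179.796   -0.004   72.26 ] [-10.708  23.247  48.274  80.641 -17.175  83.89   19.352] [-0.232  0.643 -1.043] 0.05765475518424159
   [ 0.45  -0.306  0.262] -> [-0.05  -0.125 -0.005]
   [ 0.45  -0.306  0.045] -> [-0.05  -0.125  0.212]
```

Request:
drive_tool(
  moves="-0.01 -0.025 0 -6 -0.2;-0.02 -0.05 0 -12 -0.2;-0.03 -0.075 0 -18 -0.2;-0.04 -0.1 0 -23 -0.2;-0.05 -0.125 0 -26 -0.2;-0.05 -0.125 0 -26 -0.2;-0.05 -0.125 0.02 -26 -0.2;-0.05 -0.125 0.04 -26 -0.2",
)

```text
time_s: 24.45
tool_pos: [0.451, -0.3055, 0.2185]
tool_rot: [180.0, -0.0, 97.9]
force: [0.6, -0.4, -0.7]
grip_width: 0.0583
```

```bash
python3 - <<'E'
from g import *
o=get_obs();print(o["tool_pos"],o["tool_rot"],o["qpos"],o["force"],o["grip_width"])
P=bx(-.063,.22);shifts([[*P[:2],.047]])
for c in("scene","top"):
    I,D=read_camera(c);cv2.imwrite(f"pics/m_{c}.png",cv2.resize((I[130:370,270:520] if c=="scene" else I[150:330,340:520])[:,:,::-1],None,fx=2.4,fy=2.4))
a=cv2.imread("pics/m_scene.png");b=cv2.imread("pics/m_top.png");
E
python3 ang.py
```

```text
[ 0.451 -0.306  0.218] [179.971  -0.039  97.917] [-12.638   6.632  47.762 100.02   -5.115  75.572  44.128] [ 0.588 -0.433 -0.725] 0.05828426366081187
   [ 0.45  -0.306  0.047] -> [-0.    -0.002  0.171]
24.55 [ 0.449 -0.304  0.216] [-0.788  0.757 -0.477] q3 47.73518132409595
top 301 [115.742 116.074 116.418 116.978 118.329]
scene 358 [115.818 116.125 116.42  116.764 117.123]
```

View pics/m_scene.png

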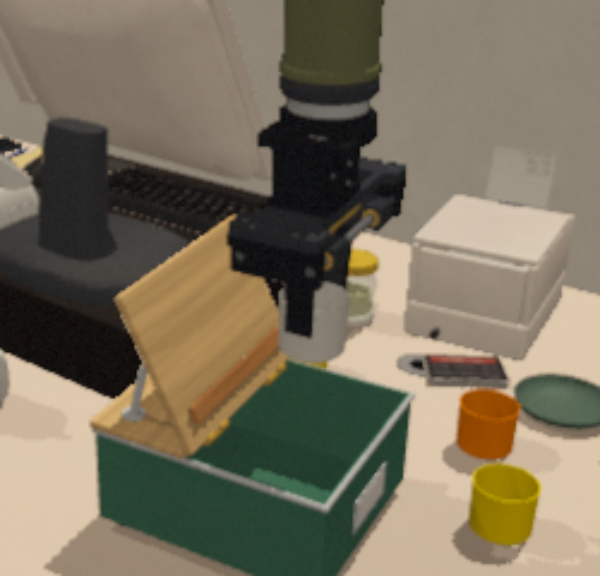

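The cup is held above the mouth at about (315,320) and the jaws lie along the bin's width. Lower it.

Request:
drive_tool(
  moves="0 0 0.025 0 -0.2;0 0 0.05 0 -0.2;0 0 0.075 0 -0.2;0 0 0.1 0 -0.2;0 0 0.12 0 -0.2;0 0 0.135 0 -0.2;0 0 0.148 0 -0.2;0 0 0.158 0 -0.2",
)

```text
time_s: 25.45
tool_pos: [0.451, -0.3063, 0.0612]
tool_rot: [180.0, 0.0, 97.9]
force: [-0.3, 0.6, -1.1]
grip_width: 0.0581
```

Request:
drive_tool(
  moves="0 0 0.002 0 -0.2;0 0 0.004 0 -0.2;0 0 0.006 0 -0.2;0 0 0.008 0 -0.2;0 0 0.009 0 -0.2;0 0 0.01 0 -0.2;0 0 0.01 0 -0.2;0 0 0.01 0 -0.2",
)

```text
time_s: 26.25
tool_pos: [0.4506, -0.3062, 0.0516]
tool_rot: [180.0, -0.0, 97.9]
force: [-0.3, 0.4, -1.0]
grip_width: 0.0578
```

Request:
drive_tool(
  moves="0 0 0.001 0 -0.2;0 0 0.0015 0 -0.2;0 0 0.002 0 -0.2;0 0 0.0025 0 -0.2;0 0 0.003 0 -0.2;0 0 0.0035 0 -0.2;0 0 0.004 0 -0.2;0 0 0.004 0 -0.2",
)

```text
time_s: 27.05
tool_pos: [0.4506, -0.3062, 0.0475]
tool_rot: [-180.0, -0.0, 97.9]
force: [-0.3, 0.7, -1.9]
grip_width: 0.0581
```

Request:
drive_tool(
  moves="0 0 0.0005 0 -0.2;0 0 0.001 0 -0.2;0 0 0.001 0 -0.2;0 0 0.0015 0 -0.2;0 0 0.0015 0 -0.2;0 0 0.002 0 -0.2;0 0 0.002 0 -0.2;0 0 0.002 0 -0.2",
)

```text
time_s: 27.85
tool_pos: [0.4506, -0.3063, 0.0471]
tool_rot: [180.0, -0.1, 97.9]
force: [-4.5, 2.8, 13.5]
grip_width: 0.0579
```

Request:
drive_tool(
  moves="0 0 -0.001 0 -0.2;0 0 -0.0015 0 -0.2;0 0 -0.0015 0 0.3;0 0 -0.0015 0 0.4;0 0 -0.0015 0 0.5;0 0 -0.0015 0 0.65;0 0 -0.0015 0 0.75;0 0 -0.0015 0 0.75",
)

```text
time_s: 28.65
tool_pos: [0.4506, -0.3062, 0.0469]
tool_rot: [-180.0, -0.0, 97.9]
force: [0.4, -0.9, -0.6]
grip_width: 0.0747
```

Request:
drive_tool(
  moves="0 0 -0.005 0 0.75;0 0 -0.015 0 0.75;0 0 -0.03 0 0.75;0 0 -0.05 0 0.75;0 0 -0.08 0 0.75;0 0 -0.12 0 0.75;0 0 -0.16 0 0.75;0 0 -0.2 0 0.75",
)

```text
time_s: 29.45
tool_pos: [0.4502, -0.3066, 0.2502]
tool_rot: [179.9, 0.0, 97.9]
force: [1.3, -0.2, -0.8]
grip_width: 0.0765
```

Request:
drive_tool(
  moves="0.02 0.03 -0.02 0 0.75;0.02 0.06 -0.03 0 0.75;0.02 0.1 -0.03 0 0.75;0.02 0.14 -0.03 0 0.75;0.02 0.18 -0.03 0 0.75;0.02 0.2 -0.03 0 0.75;0.02 0.2 -0.03 0 0.75;0.02 0.2 -0.03 0 0.75",
)

```text
time_s: 30.25
tool_pos: [0.6454, -0.2594, 0.2778]
tool_rot: [-180.0, 0.1, 97.9]
force: [-0.2, -0.9, -0.7]
grip_width: 0.0761
```

```bash
python3 ang.py
python3 - <<'E'
from g import *
o=get_obs();print(o["tool_pos"],o["force"],o["grip_width"])
for c in("scene","top"):
    I,D=read_camera(c);cv2.imwrite(f"pics/z_{c}.png",cv2.resize((I[200:420,270:560] if c=="scene" else I[130:330,150:510])[:,:,::-1],None,fx=2.2,fy=2.2))
    print(c,[(n,[w(c,r["uv"],dep(D,r["uv"])).round(3).tolist() for r in search_frame(c,n)][:1]) for n in("tamper","milk_pitcher","grinder_brush","mug_1")])
    P=cloud(c,D).reshape(-1,3);a=(P[:,:2]-H)@-F;b=(P[:,:2]-H)@[-F[1],F[0]]
    k=(a<-.01)&(a>-.112)&(abs(b)<.09)&(P[:,2]>.055)&(P[:,2]<.09);print("rim",k.sum(),np.percentile(P[k,2],[5,50,95]),"a",a[k].min(),a[k].max(),"b",b[k].min(),b[k].max())
    if c=="top":
        m=(abs(P[:,2]-.118)<.006)&(a>.005)&(a<.13)&(abs(b)<.13);r=cv2.minAreaRect((P[m,:2]*1000).astype(np.float32));print(r)
        D0=cloud(c,np.load("pics/top0.npy")).reshape(-1,3);m=(abs(D0[:,2]-.118)<.006)&(a>.005)&(a<.13)&(abs(b)<.13)
        a0=(D0[:,:2]-H)@-F;b0=(D0[:,:2]-H)@[-F[1],F[0]]
        m0=(abs(D0[:,2]-.118)<.006)&(abs(b0)<.13)&(a0<.13)&(a0>.005); print("rear edge/side before",np.percentile(a0[m0],99),np.percentile(b0[m0],[1,99]),"after",np.percentile(a[(abs(P[:,2]-.118)<.006)&(abs(b)<.13)&(a<.13)&(a>.005)],99),np.percentile(b[(abs(P[:,2]-.118)<.006)&(abs(b)<.13)&(a<.13)&(a>.005)],[1,99]))
E
```

```text
30.25 [ 0.645 -0.259  0.278] [-0.154 -0.889 -0.744] q3 44.08931621491832
top 154 [115.752 116.007 116.398 116.926 118.088]
scene 493 [115.734 116.026 116.41  116.739 117.065]
[ 0.645 -0.26   0.278] [ 0.449  0.131 -0.425] 0.07590804470280105
scene [('tamper', [[0.354, 0.359, 0.051]]), ('milk_pitcher', [[0.375, 0.075, 0.068]]), ('grinder_brush', []), ('mug_1', [[0.418, 0.223, 0.039]])]
rim 278 [0.056 0.062 0.068] a -0.0936226901953629 -0.030412295141454784 b -0.02987485285589898 0.08993024830558186
top [('tamper', [[0.364, 0.349, 0.074]]), ('milk_pitcher', [[0.399, 0.105, 0.002]]), ('grinder_brush', [[0.457, 0.321, 0.016]]), ('mug_1', [[0.394, 0.201, 0.017]])]
rim 72 [0.056 0.064 0.072] a -0.09011868933305288 -0.031163005384824163 b -0.029319372588949025 0.02937901975811378
((429.23583984375, -163.00445556640625), (205.9698486328125, 39.84601974487305), 9.682587623596191)
rear edge/side before 0.10432968273016462 [-0.101  0.101] after 0.0980958031712979 [-0.103 -0.057]
```

View pics/z_scene.png

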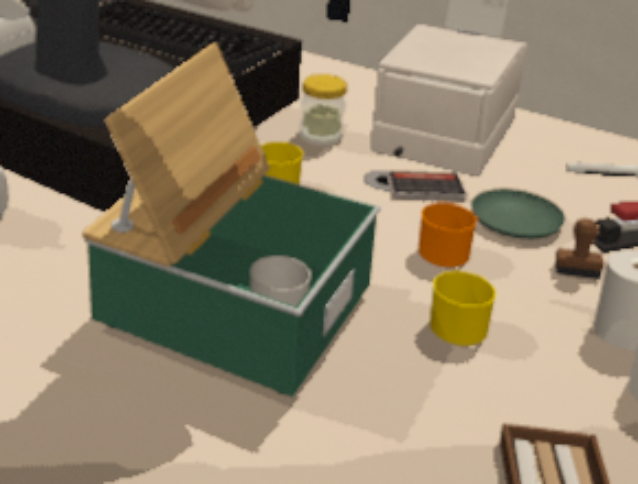

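View pics/z_top.png

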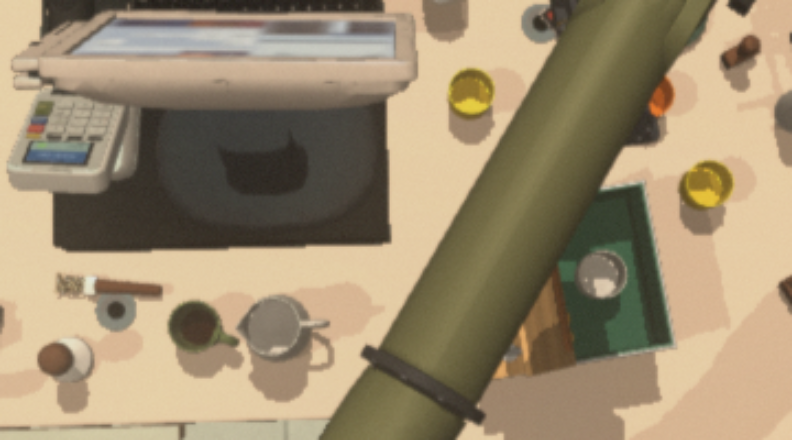

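The cup stands upright on the bin floor: scene crop (280,280), top crop (600,272). The flap is on its rests, the bystanders are unmoved and the arm is clear.

```bash
python3 -c "
from cell import *
print(sign_off())"
```

```text
the job is handed in; nothing more can be done
None
```

The job is done and handed in at about 31 s of the 70 s allowed; the sign-off itself gives no verdict.

**Flap:** I pushed its free edge up along its arc by friction from the closed fingers. Near upright I straddled it, then eased it over onto its rests with the rear finger carrying it. It moved slowly throughout: about 20 mm/s at the edge past upright, with tool forces near zero at the end.

**Cup:** I picked up the plain steel cup, not the yellow or orange look-alikes. I turned the jaws along the bin's width and lowered the cup until it touched the floor, which showed as a 13.5 N contact. I then released it and withdrew.

**Last checks:**
- **Flap angle:** both cameras read about 116.4° on the flap's faces, which I take as about 2.05 rad once its 8 mm thickness is allowed for.
- **Cup:** its rim sits at about 0.066 m in the bin, about 60 mm in front of the hinge and mid-width. It looks upright in both pictures.
- **Bystanders:** the top camera puts all four within about 15 mm of where they started. The scene camera missed the brush. It put the mug 40–60 mm off, probably a poor network point, as the top camera and picture show it unmoved.
- **Bin:** the final position check was inconclusive because the arm hid part of the fixed board in the top view (rear edge read 98 mm against 104 mm before). The pictures show no shift.

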